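Unlatch the sprung jaw of a gluing jig and stow the block

TASK

The glue has set: take the wooden block out of the gluing jig and set it down flat and square in the empty bay of the storage rack, without dropping it. First open the jig's sprung jaw: lift its catch by the handle until it clears the bump, pull the jaw all the way back and let the catch drop behind the bump, so that the jaw stays held open. Leave the block in the rack's other bay and the sanding block where they are.

Things in the scene. Friction and masses are not known exactly. Their poses are not given: they have to be found in the camera images.
- jig: Gluing jig fixed to the bench: plywood base 205 x 88 x 10 mm. Origin on the bench under the base; x runs along the jaw's travel, from the tail block (x = -86 mm) to the nest that holds the block (x = +45 mm); the jaw opens towards -x. Jaw plate: upright, at the block's -x end, 12 mm thick, 64 mm wide, top 45 mm above the bench.
- jig_nest (a point): Middle of the nest's floor, 10 mm above the bench, axes as the jig's. The block lies lengthwise along x between two wooden cheeks (44 mm long, inner faces at y = +-19.5 mm, tops 35 mm above this point, 4 mm higher than the block), so it can be gripped only at its ends, along x, once the jaw is open. At its +x end is a stop only 8 mm high and 12 mm thick.
- bump_top (a point): Middle of the top of the steel bump on the jig's base, 18 mm above the bench: 24 mm long along the jig's x, 16 mm wide, 8 mm high with square ends. With the jaw shut, the catch's foot stands at its +x end.
- catch_handle (a point): Centre of the grip of the catch's handle: an upright black tab 10 mm thick along the jig's x, 36 mm wide along y, from 16 mm below this point to 24 mm above it (a round bead 11 mm thick tops it); 70 mm above the bench when the catch is down. Axes as the jig's. It rises with the catch and travels with the jaw.
- jaw (a joint): Slide of the jaw, m: about -0.001 shut on the block, grows as it is pulled towards the jig's -x; stop at 0.044. A spring pushes it shut (2 N shut, 5 N at the stop). With the catch down the bump blocks it at 0.002. From 0.038 on the catch can drop behind the bump; the spring then presses it against the bump and the jaw stays held at about 0.038.
- catch (a joint): Lift of the catch in m: 0 is down, stop at 0.018; its foot passes over the bump when lifted more than 0.008. Weight and a light spring press it down (2 to 3 N).
- block_center (a point): Centre of the wooden block to be stowed, a plain block 34 x 52 x 31 mm with its 52 mm length along its own y and its 31 mm height along z; about 25 g. It starts in the jig, its underside 10 mm above the bench.
- rack: Rack fixed to the bench, origin under its centre: plywood base 64 (x) x 150 (y) x 10 mm, three upright partitions 8 mm thick, 46 mm deep in x, tops 52 mm above the bench, at y = -66, 0, +66 mm. They leave two bays 58 mm wide, open at -x, +x and above. A stowed block has its 52 mm length along y, 3 mm from each partition, so there it can be gripped only across its 34 mm width, along x.
- empty_bay (a point): Middle of the floor of the rack's empty bay, 10 mm above the bench, at y = +33 mm of the rack; axes as the rack's.
- stored_block: The smaller wooden block, 30 x 40 x 25 mm, stored in the other bay of the rack. Origin at the centre of its underside.
- sanding_block: Sanding block, 46 x 75 x 24 mm, lying on the bench beyond the gap between jig and rack. Origin at the centre of its underside. The bench between jig and rack, nearer the robot than this, is free to about 0.45 m from the base axis (0.12 m wide at least).
Not all that is in view belongs to the job. What is shaped like the part that bears block_center but orange is not meant.

How it is judged:
By the outcome, as a careful person would: the job done as asked, in the order asked, and still so for the second after the job is handed in, with the robot touching nothing.
It also fails if it takes over 58 s, if anything falls off the work surface, if the arm or the gripper's body presses on something with over 40 N, if the wrist force passes 120 N, or if a joint passes its speed limit or range.

ROBOT

A 7-joint arm with a two-finger parallel gripper is mounted at the origin on a cart in front of the work surface, level with it; the furniture and walls round the work are solid. World frame = base frame: x ahead of the robot, y to its left, z up, the work surface at z = 0. Lengths are in m, angles in rad, forces in N, time in s.
With the tool pointing down it reaches from about 0.425 to 0.875 m from the base axis. Payload 4.7 kg.
Tool frame: the origin (TCP) lies between the finger pads; the fingertips stand 14 mm ahead of it and the grasp point (between the pads) lies 5 mm behind it; z points along the fingers, y is the line along which they close (so a half turn about z gives the same grasp; the last joint's range is limited). The gripper opens to 87 mm and grips with 3 to 60 N. Pads are 19 mm wide; open, the fingers measure 117 mm over their backs; the gripper's body (75 mm by 190 mm) begins 51 mm behind the grasp point.
Start: joints at [1.224, 0.321, -0.07, 1.45, 0.023, 1.371, -0.057], TCP at [0.229, -0.608, 0.237] pointing down, gripper open.
Joint ranges: [-2.86, 2.86], [-0.3, 2.09], [-1.38, 1.24], [0.06, 2.45], [-1.56, 4.7], [0.09, 2.05], [-2.69, 2.69]. Speed limits (rad/s): [2.57, 2.57, 3.14, 3.14, 3.14, 3.14, 3.14].

INTERFACE

Orientations are given as a rotation vector (axis times angle).
In Python, from bench import ctrl gives the robot as it stands.
- The arm moves only by the tool step_arm, never from a script. Its argument "commands" is a list of rows, each an object with "travel": the shift along the tool's x, y, z in m, a list of three; "turn": the turn, a rotation vector about the tool's x, y, z in degrees, a list of three. A call has 1 to 5 rows; each row is the pose to reach, as a shift and turn from the pose commanded when the call began, along the tool's axes at that moment; what a row does not reach only later rows make up. A row lasts 1/10 s, in which the tool goes at most 50 mm and 8.59 degrees, less where a joint would pass 70% of its speed; a pose out of reach is approached as far as the arm can. A call with a gripper value outside its range is refused whole. "gripper" is the opening, from 0 (shut) to 1 (fully open), set as the call begins (left out, the last holds). The fingers move at their own pace and stop on an object; "force" is the grip in N (left out, the last holds). Time passes only in rows, so rows that repeat a pose let the fingers close. It gives the time, the measured TCP pose, the force, the opening and the grip force at its end, in the units of the state.
- ctrl.get_state(): the state, without advancing time (a new reading comes with each control period).
- ctrl.get_image(name): name is "scene" or "top" or "wrist"; returns the picture (400x640x3 uint8, red, green, blue); there is no depth.
- ctrl.camera_model(name): a dict with "fx", "fy", "cx", "cy" (pixels), "R" (3x3) and "t" (3): a world point X has camera coordinates R X + t; the wrist camera has in their place "T_tool_cam" (4x4, takes a point from camera to tool coordinates, whose origin is the TCP and whose axes are the flange's). Camera axes: x right, y down, z forward; pixel columns grow to the right and rows downward; lengths in m; the calibration is good to about 2 mm. The wrist camera is an equidistant fisheye: a pixel r from the principal point sees the ray r / f radians off the axis. A picture is of the moment at which its call begins: read the wrist's pose just before it. camera_model takes no time and is no camera call.
- ctrl.close_job(): hands the job in; it is judged then, once.
The state is a dict: "time": time; "joint_positions": joint angles; "qd": joint speeds; "joint_torque": joint torques, N m; "position": TCP position; "tool_rot": TCP orientation; "ft_force": force on the tool from outside, world axes, zero at the start; "torque": the same for the moment, N m; "grip_width": opening from 0.0 (shut) to 1.0 (fully open); "grip_force": force on a finger pad.
Only numpy, scipy, OpenCV 4.12 (cv2) and the standard library are available. Lean on these libraries where they do the work, as an engineer would, in place of code of your own. Each camera call takes 0.05 s, during which the arm holds its last target. There are 200 camera calls.

## Working session

There is one attempt and no reset: what is moved stays moved. The work goes in short steps, Python scripts to look and compute and a tool call to move; the robot and the scene stay as the last step left them, time stands still between calls to the robot, and variables do not carry over. Pictures are saved under pics/ and viewed, at most 13 in all, crops included, and the job is handed in when it is done.

Besides the shell and the picture viewer there is one more tool, called after ">>>" as name(argument=value, ...), one argument or row to a line, values as JSON. step_arm: Moves the arm, as the interface text tells. Its arguments: {"type":"object","properties":{"commands":{"type":"array"},"gripper":{"type":"number"},"force":{"type":"number"}},"required":["commands"]}

```bash
mkdir -p pics
python3 - <<'E'
from bench import ctrl
import cv2,numpy as np
s=ctrl.get_state();print(s)
for n in("scene","top"):
    im=ctrl.get_image(n);cv2.imwrite(f"pics/{n}0.png",im[:,:,::-1])
    print(n,ctrl.camera_model(n))
print(ctrl.camera_model("wrist"))
E
```

```text
{'time': 0.0, 'joint_positions': array([ 1.22409496,  0.32179296, -0.07012123,  1.45168846,  0.02258208,
        1.37080635, -0.0569031 ]), 'qd': array([ 7.60073836e-05,  2.93350338e-06, -1.31204132e-04, -6.53129553e-04,
        1.04810390e-03,  9.68920377e-04,  5.29327023e-05]), 'joint_torque': array([-5.16740620e-04, -4.91288245e+01, -4.03890945e-01, -3.12530172e+01,
       -6.39386172e-02,  4.36903350e-02,  1.60134718e-04]), 'position': array([ 0.22925679, -0.60765302,  0.23547453]), 'tool_rot': array([-3.08876142e+00, -5.63433037e-01,  6.46870737e-04]), 'ft_force': array([ 0.06515201,  0.15281419, -0.53827109]), 'torque': array([ 0.00720741, -0.01037921,  0.00560954]), 'grip_force': 0.0, 'grip_width': 1.0019214313420246}
scene {'fx': 365.3431359314251, 'fy': 365.3431359314251, 'cx': 317.13390657449185, 'cy': 194.0333029892012, 'R': array([[-0.88069083, -0.47321112,  0.02132819],
       [-0.23340424,  0.39432656, -0.88883577],
       [ 0.4121967 , -0.7877676 , -0.45772927]]), 't': array([0.49367565, 0.21501455, 0.63343886])}
top {'fx': 474.23759250703205, 'fy': 474.23759250703205, 'cx': 315.62177511313877, 'cy': 201.5147349225337, 'R': array([[ 0.13237183, -0.99118761,  0.00498147],
       [-0.96831464, -0.13038763, -0.21299256],
       [ 0.21176511,  0.02337059, -0.97704112]]), 't': array([-0.08855996,  0.58626406,  0.99011406])}
{'fx': 309.70691628693146, 'fy': 309.70691628693146, 'cx': 322.46489819062447, 'cy': 197.63853394642967, 'T_tool_cam': array([[-2.29540382e-03, -9.63330952e-01, -2.68306184e-01,
         7.41624650e-02],
       [ 9.99997247e-01, -2.34203353e-03, -1.46266164e-04,
         1.09715256e-03],
       [-4.87479357e-04, -2.68305782e-01,  9.63333675e-01,
        -1.48057385e-01],
       [ 0.00000000e+00,  0.00000000e+00,  0.00000000e+00,
         1.00000000e+00]])}
```

View pics/scene0.png

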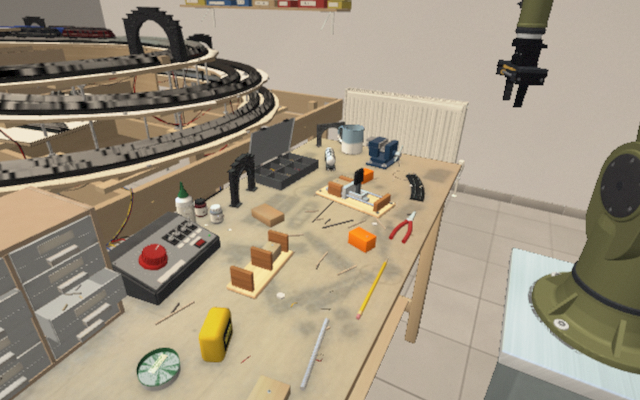

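View pics/top0.png

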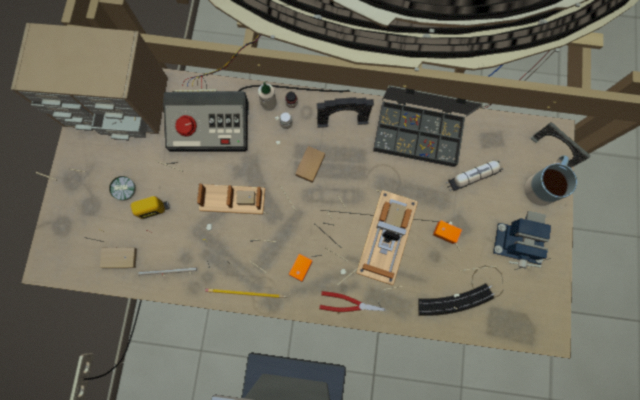

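The top view shows the jig at about (388,237) with the black handle at (390,236). The rack is at (231,198), with the stored block in its right bay at (245,197). The sanding block is at (310,164). Next I'll enlarge the jig and rack.

Run:
```python
import cv2,numpy as np
a=cv2.imread("pics/top0.png")
c1=cv2.resize(a[180:300,340:440],None,fx=5,fy=5,interpolation=cv2.INTER_CUBIC)[:600]
c2=cv2.resize(a[170:230,185:277],None,fx=3,fy=3,interpolation=cv2.INTER_CUBIC)
o=np.zeros((600,800,3),np.uint8);o[:,:500]=c1;o[:180,500:776]=c2
s=cv2.imread("pics/scene0.png")[160:225,310:400]
o[200:395,500:770]=cv2.resize(s,None,fx=3,fy=3,interpolation=cv2.INTER_CUBIC)
cv2.imwrite("pics/z.png",o)
```

```text
(no output)
```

View pics/z.png

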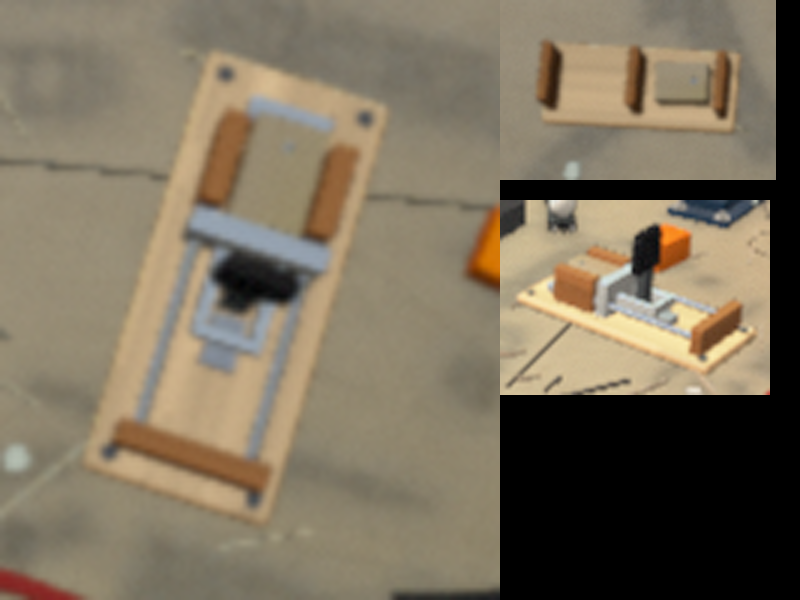

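The jig's nest is at the far (upper) end and the jaw is in the middle. The rack's empty bay is the left one. I have the base corners of both, so I'll cast them onto z = 10 mm.

```bash
cat > h.py <<'E'
import numpy as np,cv2
from bench import ctrl
from scipy.spatial.transform import Rotation as Rn
def cast(n,uv,z,st=None):
    m=ctrl.camera_model(n);uv=np.atleast_2d(np.array(uv,float))
    d=(uv-[m['cx'],m['cy']])/[m['fx'],m['fy']]
    if n=="wrist":
        th=np.linalg.norm(d,axis=1,keepdims=True)
        r=np.hstack([d/np.maximum(th,1e-9)*np.sin(th),np.cos(th)])
        T=m['T_tool_cam'];R=Rn.from_rotvec(st['tool_rot']).as_matrix()
        o=R@T[:3,3]+st['position'];r=r@(R@T[:3,:3]).T
    else:
        r=np.hstack([d,np.ones((len(d),1))])@m['R'];o=-m['R'].T@m['t']
    return o+r*((z-o[2])/r[:,2])[:,None]
def proj(n,X,st=None):
    m=ctrl.camera_model(n);X=np.atleast_2d(X)
    if n=="wrist":
        T=m['T_tool_cam'];R=Rn.from_rotvec(st['tool_rot']).as_matrix()
        p=((X-st['position'])@R-T[:3,3])@T[:3,:3]
        r=np.linalg.norm(p[:,:2],axis=1);th=np.arctan2(r,p[:,2])
        return p[:,:2]/r[:,None]*th[:,None]*m['fx']+[m['cx'],m['cy']]
    p=X@m['R'].T+m['t'];return p[:,:2]/p[:,2:]*m['fx']+[m['cx'],m['cy']]
def totool(dw,st):  # world shift -> tool axes
    return Rn.from_rotvec(st['tool_rot']).inv().apply(dw)
E
python3 - <<'E'
from h import *
J=cast("top",[(382.6,190.6),(417,200.6),(393,284.4),(357.6,273)],.01)
K=cast("top",[(198.5,184),(265,187.7),(263.3,213.3),(199.3,211.3)],.01)
for n,P in(("jig",J),("rack",K)):
    print(n,P.mean(0),[np.linalg.norm(P[i]-P[(i+1)%4]).round(4) for i in range(4)])
    ax=P[0]+P[1]-P[2]-P[3];print(np.degrees(np.arctan2(ax[1],ax[0])));ay=P[0]+P[3]-P[1]-P[2];print(np.degrees(np.arctan2(ay[1],ay[0]))-90)
s=ctrl.get_state();R=Rn.from_rotvec(s['tool_rot']).as_matrix();print(R.round(3))
print(cast("top",[(310,164)],.024))
E
```

```text
jig [ 0.54521524 -0.18395377  0.01      ] [np.float64(0.0834), np.float64(0.2033), np.float64(0.0833), np.float64(0.2018)]
-10.413603420794828
-9.638001044700403
rack [0.58414698 0.18703927 0.01      ] [np.float64(0.1568), np.float64(0.0613), np.float64(0.1488), np.float64(0.0656)]
8.845620907155062
5.10103184141019
[[ 0.936  0.353 -0.001]
 [ 0.353 -0.936  0.002]
 [-0.    -0.002 -1.   ]]
[[0.68892205 0.01608831 0.024     ]]
```

```bash
cat >> h.py <<'E'
def go(p,a,g=0):
    """print shift/turn in tool axes from the present pose to TCP p, tool down, tool y at world angle a (deg)"""
    s=ctrl.get_state();R0=Rn.from_rotvec(s['tool_rot']);a=np.radians(a)
    Rt=np.array([[-np.sin(a),np.cos(a),0],[np.cos(a),np.sin(a),0],[0,0,-1]]).T
    print("t",round(s['time'],2),"pos",s['position'].round(4),"travel",R0.inv().apply(np.array(p)-s['position']).round(4),"turn",np.degrees((R0.inv()*Rn.from_matrix(Rt)).as_rotvec()).round(2))
E
python3 - <<'E'
from h import *
print(cast("top",[(301,268),(447,231)],.02))
print("handle",cast("top",[(391,236)],.094))
go((.53,-.18,.23),-10.2)
E
```

```text
[[ 0.4463596   0.0034977   0.02      ]
 [ 0.57392025 -0.31577527  0.02      ]]
handle [[ 0.53327015 -0.17914131  0.094     ]]
t 0.1 pos [ 0.2293 -0.6077  0.2356] travel [ 0.4324 -0.294   0.006 ] turn [-9.000e-02 -5.000e-02 -5.913e+01]
```

>>> step_arm(
  commands=[
    {"travel":[0.04,-0.027,0],"turn":[0,0,-6]},
    {"travel":[0.08,-0.054,0],"turn":[0,0,-12]},
    {"travel":[0.12,-0.081,0],"turn":[0,0,-18]},
    {"travel":[0.16,-0.108,0],"turn":[0,0,-24]},
    {"travel":[0.2,-0.135,0],"turn":[0,0,-30]},
  ],
)

```text
time: 0.6
position: [0.3696, -0.4093, 0.2362]
tool_rot: [-2.836, -1.35, 0.001]
ft_force: [0.4, 0.8, -0.2]
grip_width: 0.998
grip_force: 0.0
```

```bash
python3 -c "
from h import *
go((.53,-.18,.23),-10.2)"
```

```text
t 0.6 pos [ 0.3696 -0.4093  0.2362] travel [ 0.2792 -0.02    0.0062] turn [ -0.03   0.   -28.89]
```

>>> step_arm(
  commands=[
    {"travel":[0.048,-0.004,0.001],"turn":[0,0,-6]},
    {"travel":[0.096,-0.007,0.002],"turn":[0,0,-12]},
    {"travel":[0.144,-0.01,0.004],"turn":[0,0,-18]},
    {"travel":[0.192,-0.014,0.005],"turn":[0,0,-24]},
    {"travel":[0.24,-0.018,0.006],"turn":[0,0,-28.9]},
  ],
)

```text
time: 1.1
position: [0.5076, -0.2125, 0.2303]
tool_rot: [-2.41, -2.015, 0.001]
ft_force: [1.8, -1.2, -0.2]
grip_width: 1.0
grip_force: 0.0
```

```bash
python3 -c "
from h import *
go((.53,-.18,.23),-10.2)
im=ctrl.get_image('wrist');cv2.imwrite('pics/w1.png',im[:,:,::-1]);s=ctrl.get_state()
import pickle;pickle.dump(s,open('w1.pkl','wb'))"
```

```text
t 1.1 pos [ 0.5076 -0.2125  0.2303] travel [0.0359 0.0163 0.0002] turn [-0.02  0.02 -0.02]
```

View pics/w1.png

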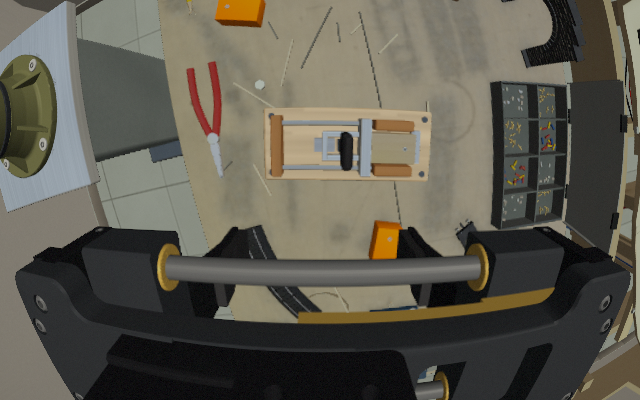

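The wrist view shows the jig base with corners at about (265,108), (430,109), (429,181) and (265,179). The handle bead is at (347,150), the block at (395,148) and the tail block at (276,146).

```bash
cat > jig.py <<'E'
from h import *
import pickle
s=pickle.load(open('w1.pkl','rb'));im=cv2.imread('pics/w1.png');print(s['position'])
hsv=cv2.cvtColor(im,cv2.COLOR_BGR2HSV);sub=(hsv[100:190,255:440,2]>0)
d=(im[:,:,::1].max(2)<45).astype(np.uint8);d[:120]=0;d[190:]=0;d[:,:325]=0;d[:,370:]=0
n,l,st,c=cv2.connectedComponentsWithStats(d);k=1+st[1:,4].argmax();print("handle px",st[k],c[k])
H=cast("wrist",[c[k]],.09,s)[0]
P=cast("wrist",[(265,108),(430,109),(429,181),(265,179)],.01,s);C=P.mean(0)
ax=P[1]+P[2]-P[0]-P[3];a=np.arctan2(ax[1],ax[0]);print("jig",C,np.degrees(a),[np.linalg.norm(P[i]-P[(i+1)%4]).round(4) for i in range(4)])
u=np.array([np.cos(a),np.sin(a),0]);v=np.array([-u[1],u[0],0])
f=lambda X:((X-C)@u,(X-C)@v)
print("handle",H,f(H))
for n,uv,z in(("tail",(276,146),.04),("block -x edge/plate top front",(371,147),.045),("block far end",(415,148),.041)):
    X=cast("wrist",[uv],z,s)[0];print(n,X,f(X))
E
python3 jig.py
```

```text
[ 0.51259958 -0.20236999  0.23043289]
handle px [339 132  14  38 424] [345.73349057 150.34433962]
jig [ 0.55222203 -0.1699084   0.01      ] -9.506578265884277 [np.float64(0.1999), np.float64(0.0907), np.float64(0.2059), np.float64(0.0866)]
handle [ 0.54205201 -0.16758594  0.09      ] (np.float64(-0.010413928504282263), np.float64(0.0006108681776358788))
tail [ 0.47008822 -0.15604781  0.04      ] (np.float64(-0.08329505687176028), np.float64(0.00010494557216451843))
block -x edge/plate top front [ 0.57258467 -0.17380816  0.045     ] (np.float64(0.020727087316016645), np.float64(-0.00048309166856832386))
block far end [ 0.62324181 -0.18259191  0.041     ] (np.float64(0.07213926859558976), np.float64(-0.0007796408559500255))
```

```bash
python3 -c "
from h import *
go((.536,-.178,.17),-10)"
```

```text
t 1.15 pos [ 0.5126 -0.2024  0.2304] travel [0.0275 0.019  0.0607] turn [ 0.15 -0.37  0.63]
```

>>> step_arm(
  commands=[
    {"travel":[0.014,0.01,0.03],"turn":[0,0,0]},
    {"travel":[0.0275,0.019,0.06],"turn":[0,0,0]},
    {"travel":[0.0275,0.019,0.06],"turn":[0,0,0]},
    {"travel":[0.0275,0.019,0.06],"turn":[0,0,0]},
  ],
)

```text
time: 1.55
position: [0.5301, -0.1908, 0.1703]
tool_rot: [-2.413, -2.01, 0.002]
ft_force: [-0.1, -0.0, 0.7]
grip_width: 1.0
grip_force: 0.0
```

Run:
```python
from h import *
s=ctrl.get_state();im=ctrl.get_image('wrist')[:,:,::-1];cv2.imwrite('pics/w2.png',im)
print(s['time'],s['position'])
for z in(.09,): 
    px=proj("wrist",[.537,-.178,z],s)[0];print(px)
d=(im.max(2)<45).astype(np.uint8);n,l,st,c=cv2.connectedComponentsWithStats(d)
for k in range(1,n):
    if 100<st[k,4]<4000: print(st[k],c[k],cast("wrist",[c[k]],.09,s)[0])
go((.536,-.178,.17),-10)
```

```text
1.55 [ 0.5301245  -0.1908408   0.17029697]
[326.96101874 191.65272956]
[ 542    0   67   79 2848] [580.85358146  44.44873596] [ 0.80233051 -0.07809002  0.09      ]
[ 501   98   16  131 1633] [509.33496632 161.7905695 ] [ 0.694093   -0.17993744  0.09      ]
[543 101  13  39 465] [549.37419355 119.87956989] [ 0.74382357 -0.14836891  0.09      ]
[543 143  13  40 440] [549.13181818 161.52954545] [ 0.74124245 -0.18613995  0.09      ]
[322 166  14  49 609] [328.16748768 190.50738916] [ 0.538064   -0.17728201  0.09      ]
[540 185  14  36 387] [546.54521964 201.80620155] [ 0.73860599 -0.22437958  0.09      ]
[204 227  45  32 863] [231.45191194 245.68134415] [ 0.45065084 -0.20902242  0.09      ]
[397 227  46  32 865] [413.37456647 245.64971098] [ 0.59953367 -0.2365984   0.09      ]
[631 254   9  21 116] [636.04310345 264.93103448] [ 0.94038487 -0.35573323  0.09      ]
[411 284  11  21 154] [416.33766234 291.20779221] [ 0.59953371 -0.28294815  0.09      ]
[ 497  342   57   58 1410] [528.05248227 371.9751773 ] [ 0.75671003 -0.46752989  0.09      ]
[416 361  53  39 595] [449.82521008 375.34285714] [ 0.63747271 -0.41628529  0.09      ]
t 1.6 pos [ 0.5306 -0.1917  0.1714] travel [0.0145 0.0028 0.0014] turn [ 0.02  0.04 -0.49]
```

View pics/w2.png

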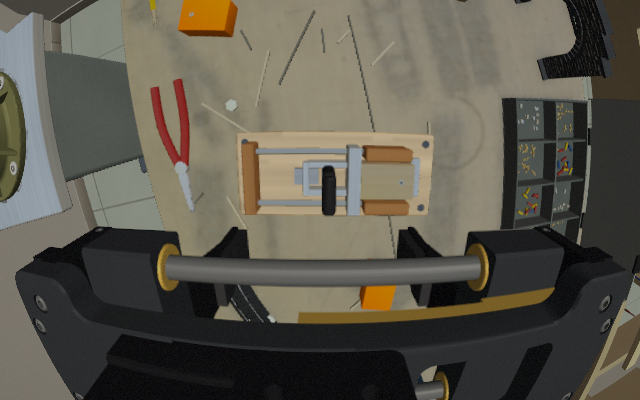

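The handle bead is at (328,190), and the jig base corners are at about (238,133), (433,136), (431,216) and (236,215). The nested block spans columns 362 to 414.

Run:
```python
from h import *
s=ctrl.get_state()
P=cast("wrist",[(238,133),(433,136),(430.5,216),(235,215)],.01,s);C=P.mean(0)
ax=P[1]+P[2]-P[0]-P[3];a=np.arctan2(ax[1],ax[0]);print("jig",C,np.degrees(a),[np.linalg.norm(P[i]-P[(i+1)%4]).round(4) for i in range(4)])
go((.5375,-.178,.125),-10)
go((.5375,-.178,.073),-10)
```

```text
jig [ 0.54666159 -0.18457581  0.01      ] -11.091921839677552 [np.float64(0.2007), np.float64(0.0876), np.float64(0.2139), np.float64(0.0883)]
t 1.6 pos [ 0.5306 -0.1917  0.1714] travel [0.0148 0.0043 0.0464] turn [ 0.02  0.04 -0.49]
t 1.6 pos [ 0.5306 -0.1917  0.1714] travel [0.0148 0.0042 0.0984] turn [ 0.02  0.04 -0.49]
```

>>> step_arm(
  commands=[
    {"travel":[0.0148,0.0043,0.025],"turn":[0,0,-0.3]},
    {"travel":[0.0148,0.0043,0.046],"turn":[0,0,-0.3]},
    {"travel":[0.0148,0.0043,0.075],"turn":[0,0,-0.3]},
    {"travel":[0.0148,0.0043,0.098],"turn":[0,0,-0.3]},
    {"travel":[0.0148,0.0043,0.098],"turn":[0,0,-0.3]},
  ],
)

```text
time: 2.1
position: [0.5356, -0.178, 0.0711]
tool_rot: [-2.409, -2.012, 0.004]
ft_force: [0.6, 0.0, 0.5]
grip_width: 0.998
grip_force: 0.0
```

>>> step_arm(
  commands=[
    {"travel":[0,0,0],"turn":[0,0,0]},
    {"travel":[0,0,0],"turn":[0,0,0]},
    {"travel":[0,0,0],"turn":[0,0,0]},
    {"travel":[0,0,0],"turn":[0,0,0]},
    {"travel":[0,0,0],"turn":[0,0,0]},
  ],
  gripper=0.0,
  force=30,
)

```text
time: 2.6
position: [0.538, -0.177, 0.0732]
tool_rot: [2.408, 2.016, 0.0]
ft_force: [0.6, 0.4, -0.1]
grip_width: 0.63
grip_force: 0.0
```

>>> step_arm(
  commands=[
    {"travel":[0,0,0],"turn":[0,0,0]},
    {"travel":[0,0,0],"turn":[0,0,0]},
    {"travel":[0,0,0],"turn":[0,0,0]},
    {"travel":[0,0,0],"turn":[0,0,0]},
  ],
)

```text
time: 3.0
position: [0.5376, -0.1768, 0.0725]
tool_rot: [-2.409, -2.017, 0.0]
ft_force: [0.2, -0.4, 0.6]
grip_width: 0.262
grip_force: 0.0
```

>>> step_arm(
  commands=[
    {"travel":[0,0,0],"turn":[0,0,0]},
    {"travel":[0,0,0],"turn":[0,0,0]},
    {"travel":[0,0,0],"turn":[0,0,0]},
    {"travel":[0,0,0],"turn":[0,0,0]},
  ],
)

```text
time: 3.4
position: [0.5374, -0.1768, 0.0725]
tool_rot: [-2.409, -2.016, 0.001]
ft_force: [-0.9, 0.9, 1.4]
grip_width: 0.112
grip_force: 30.0
```

>>> step_arm(
  commands=[
    {"travel":[0,0,-0.003],"turn":[0,0,0]},
    {"travel":[0,0,-0.006],"turn":[0,0,0]},
    {"travel":[0,0,-0.01],"turn":[0,0,0]},
    {"travel":[0,0,-0.0135],"turn":[0,0,0]},
    {"travel":[0,0,-0.0135],"turn":[0,0,0]},
  ],
)

```text
time: 3.9
position: [0.5374, -0.1768, 0.0864]
tool_rot: [-2.409, -2.017, 0.001]
ft_force: [-0.8, 0.5, -2.5]
grip_width: 0.112
grip_force: 30.0
```

>>> step_arm(
  commands=[
    {"travel":[0,-0.011,0],"turn":[0,0,0]},
    {"travel":[0,-0.022,0],"turn":[0,0,0]},
    {"travel":[0,-0.033,0],"turn":[0,0,0]},
    {"travel":[0,-0.042,0],"turn":[0,0,0]},
    {"travel":[0,-0.042,0],"turn":[0,0,0]},
  ],
)

```text
time: 4.4
position: [0.4954, -0.1689, 0.0863]
tool_rot: [2.409, 2.016, 0.0]
ft_force: [4.7, 1.3, -2.9]
grip_width: 0.118
grip_force: 30.0
```

>>> step_arm(
  commands=[
    {"travel":[0,0,0],"turn":[0,0,0]},
    {"travel":[0,0,0],"turn":[0,0,0]},
  ],
)

```text
time: 4.6
position: [0.4968, -0.1692, 0.0863]
tool_rot: [2.408, 2.017, 0.001]
ft_force: [4.3, -0.3, -1.5]
grip_width: 0.113
grip_force: 30.0
```

>>> step_arm(
  commands=[
    {"travel":[0,-0.001,0.003],"turn":[0,0,0]},
    {"travel":[0,-0.001,0.007],"turn":[0,0,0]},
    {"travel":[0,-0.001,0.011],"turn":[0,0,0]},
    {"travel":[0,-0.001,0.0135],"turn":[0,0,0]},
    {"travel":[0,-0.001,0.0135],"turn":[0,0,0]},
  ],
)

```text
time: 5.1
position: [0.4962, -0.1691, 0.0726]
tool_rot: [2.408, 2.017, 0.002]
ft_force: [4.1, 0.7, -2.7]
grip_width: 0.117
grip_force: 30.0
```

>>> step_arm(
  commands=[
    {"travel":[0,0.003,0],"turn":[0,0,0]},
    {"travel":[0,0.005,0],"turn":[0,0,0]},
    {"travel":[0,0.005,0],"turn":[0,0,0]},
  ],
)

```text
time: 5.4
position: [0.499, -0.1696, 0.0725]
tool_rot: [-2.406, -2.015, 0.004]
ft_force: [-3.1, 2.6, 4.6]
grip_width: 0.111
grip_force: 30.0
```

>>> step_arm(
  commands=[
    {"travel":[0,-0.002,0],"turn":[0,0,0]},
    {"travel":[0,-0.002,0],"turn":[0,0,0]},
    {"travel":[0,-0.002,0],"turn":[0,0,0]},
    {"travel":[0,-0.002,-0.03],"turn":[0,0,0]},
    {"travel":[0,-0.002,-0.07],"turn":[0,0,0]},
  ],
  gripper=1.0,
)

```text
time: 5.9
position: [0.4961, -0.1697, 0.1411]
tool_rot: [-2.405, -2.014, 0.004]
ft_force: [0.7, -0.9, 1.4]
grip_width: 0.486
grip_force: 0.0
```

```bash
python3 -c "
from h import *
go((.575,-.20,.17),-10.3)"
```

```text
t 5.9 pos [ 0.4961 -0.1697  0.1411] travel [-0.0159  0.0828 -0.0293] turn [-0.31 -0.05  0.16]
```

>>> step_arm(
  commands=[
    {"travel":[-0.007,0.03,-0.029],"turn":[0,0,0]},
    {"travel":[-0.016,0.075,-0.029],"turn":[0,0,0]},
    {"travel":[-0.016,0.083,-0.029],"turn":[0,0,0]},
    {"travel":[-0.016,0.083,-0.029],"turn":[0,0,0]},
    {"travel":[-0.016,0.083,-0.029],"turn":[0,0,0]},
  ],
)

```text
time: 6.4
position: [0.5759, -0.1995, 0.1706]
tool_rot: [-2.407, -2.016, 0.002]
ft_force: [-0.3, 0.4, -0.9]
grip_width: 0.934
grip_force: 0.0
```

Run:
```python
from h import *
s=ctrl.get_state();im=ctrl.get_image('wrist')[:,:,::-1]
print(s['position'],s['time'])
import pickle;pickle.dump(s,open('w3.pkl','wb'))
c=im[100:300,180:500];cv2.imwrite('pics/w3full.png',im)
cv2.imwrite('pics/w3.png',cv2.resize(c,None,fx=2.5,fy=2.5,interpolation=cv2.INTER_CUBIC))
```

```text
[ 0.57592811 -0.19954945  0.17056666] 6.4
```

View pics/w3.png

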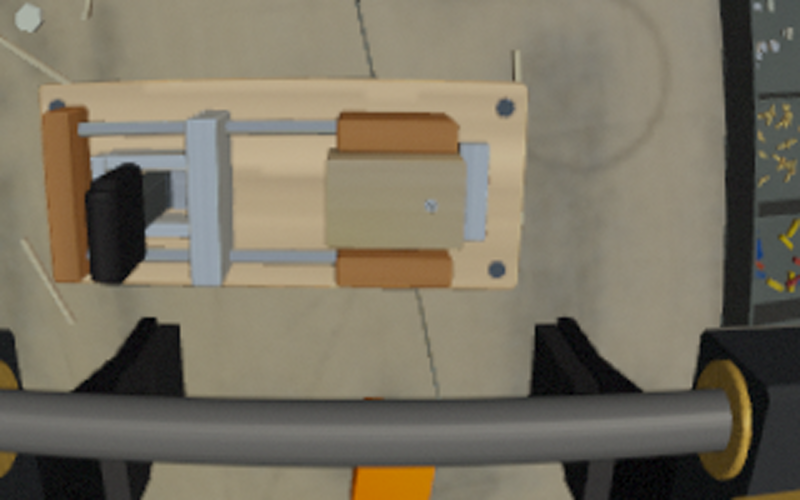

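The jaw is held open, with the plate at crop x 210. The block's top face has crop corners (330,152), (465,154), (464,247) and (327,246), and the stop is at crop x 475.

Run:
```python
from h import *
import pickle;s=pickle.load(open('w3.pkl','rb'))
q=lambda L:np.array(L)/2.5+[180,100]
P=cast("wrist",q([(330,152),(465,154),(464,247),(327,246)]),.041,s);C=P.mean(0)
ax=P[1]+P[2]-P[0]-P[3];a=np.arctan2(ax[1],ax[0]);print("block",C,np.degrees(a),[np.linalg.norm(P[i]-P[(i+1)%4]).round(4) for i in range(4)])
B=cast("wrist",q([(57,104),(506,107),(497,269)]),.01,s);e=B[1]-B[0];print("bolts yaw",np.degrees(np.arctan2(e[1],e[0])))
u=np.array([np.cos(a),np.sin(a),0])
print("plate",(cast("wrist",q([(231,200)]),.045,s)[0]-C)@u,"handle",(cast("wrist",q([(135,225)]),.094,s)[0]-C)@u,"stop far",(cast("wrist",q([(488,190)]),.018,s)[0]-C)@u)
go((C[0],C[1],.1),-10.5);go((C[0],C[1],.043),-10.5)
print(totool([0,0,0],s))
```

```text
block [ 0.59357582 -0.19038936  0.041     ] -10.724483931725503 [np.float64(0.0491), np.float64(0.0352), np.float64(0.0513), np.float64(0.0354)]
bolts yaw -11.285833780831576
plate -0.06059637879217561 handle -0.0829150838448141 stop far 0.037706968004358465
t 6.45 pos [ 0.5758 -0.1995  0.1709] travel [0.0121 0.016  0.0709] turn [-0.12  0.01  0.41]
t 6.45 pos [ 0.5758 -0.1995  0.1709] travel [0.0121 0.0161 0.1279] turn [-0.12  0.01  0.41]
[0. 0. 0.]
```

>>> step_arm(
  commands=[
    {"travel":[0.012,0.0165,0.02],"turn":[0,0,0.5]},
    {"travel":[0.012,0.0165,0.05],"turn":[0,0,0.5]},
    {"travel":[0.012,0.0165,0.08],"turn":[0,0,0.5]},
    {"travel":[0.012,0.0165,0.085],"turn":[0,0,0.5]},
    {"travel":[0.012,0.0165,0.085],"turn":[0,0,0.5]},
  ],
  gripper=0.85,
)

```text
time: 6.95
position: [0.5941, -0.191, 0.086]
tool_rot: [-2.416, -2.005, 0.003]
ft_force: [0.8, -0.1, 0.5]
grip_width: 0.855
grip_force: 0.0
```

Run:
```python
from h import *
go((.5935,-.1895,.044),-10.7)
```

```text
t 6.95 pos [ 0.5941 -0.191   0.086 ] travel [ 0.0013 -0.0008  0.042 ] turn [-0.13  0.01  0.08]
```

>>> step_arm(
  commands=[
    {"travel":[0.001,-0.001,0.015],"turn":[0,0,0]},
    {"travel":[0.001,-0.001,0.03],"turn":[0,0,0]},
    {"travel":[0.001,-0.001,0.042],"turn":[0,0,0]},
    {"travel":[0.001,-0.001,0.042],"turn":[0,0,0]},
  ],
)

```text
time: 7.35
position: [0.593, -0.1897, 0.0422]
tool_rot: [-2.415, -2.004, 0.003]
ft_force: [1.0, -0.5, -0.9]
grip_width: 0.85
grip_force: 0.0
```

>>> step_arm(
  commands=[
    {"travel":[0,0,0],"turn":[0,0,0]},
    {"travel":[0,0,0],"turn":[0,0,0]},
    {"travel":[0,0,0],"turn":[0,0,0]},
    {"travel":[0,0,0],"turn":[0,0,0]},
    {"travel":[0,0,0],"turn":[0,0,0]},
  ],
  gripper=0.0,
  force=15,
)

```text
time: 7.85
position: [0.592, -0.1896, 0.0448]
tool_rot: [-2.414, -2.003, 0.007]
ft_force: [-7.5, 1.8, 6.9]
grip_width: 0.592
grip_force: 15.0
```

>>> step_arm(
  commands=[
    {"travel":[0,0,-0.01],"turn":[0,0,0]},
    {"travel":[0,0,-0.03],"turn":[0,0,0]},
    {"travel":[0,0,-0.06],"turn":[0,0,0]},
    {"travel":[0,0,-0.09],"turn":[0,0,0]},
    {"travel":[0,0,-0.09],"turn":[0,0,0]},
  ],
)

```text
time: 8.35
position: [0.5988, -0.1908, 0.1408]
tool_rot: [2.41, 2.0, 0.009]
ft_force: [0.8, -0.7, 0.2]
grip_width: 0.597
grip_force: 15.0
```

Run:
```python
from h import *
go((.565,.0,.13),85)
im=ctrl.get_image('scene')[:,:,::-1]
cv2.imwrite('pics/s2.png',cv2.resize(im[90:250,240:440],None,fx=4,fy=3.75,interpolation=cv2.INTER_CUBIC)[:600])
```

```text
t 8.35 pos [ 0.5988 -0.1908  0.1408] travel [ 0.1813 -0.0685  0.0097] turn [  0.41   0.6  -95.62]
```

View pics/s2.png

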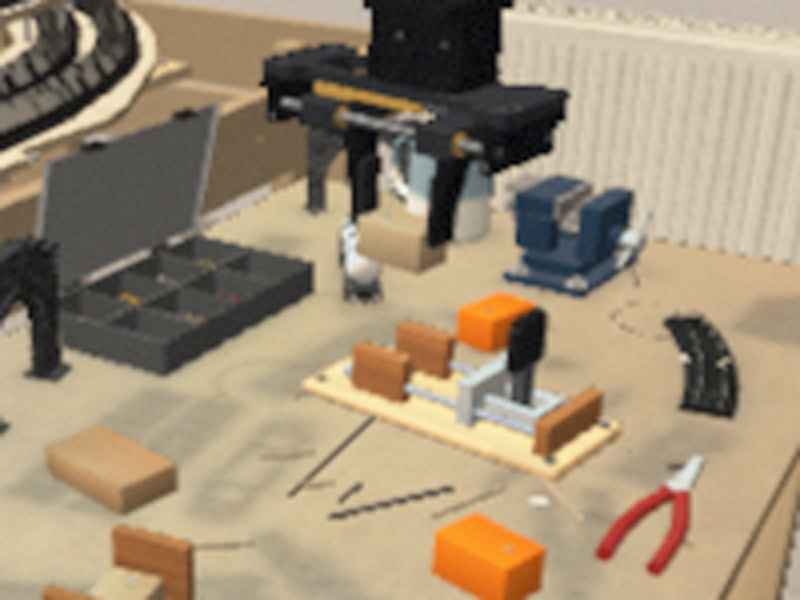

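The block hangs level between the fingers at crop (400,245), and the jig's jaw stays open. Now I'll carry it to the free bench.

>>> step_arm(
  commands=[
    {"travel":[0.018,-0.007,0.0],"turn":[0,0,-8]},
    {"travel":[0.036,-0.014,0],"turn":[0,0,-16]},
    {"travel":[0.054,-0.021,0],"turn":[0,0,-24]},
    {"travel":[0.072,-0.028,0],"turn":[0,0,-32]},
    {"travel":[0.09,-0.035,0],"turn":[0,0,-40]},
  ],
)

```text
time: 8.9
position: [0.5765, -0.0944, 0.1338]
tool_rot: [-1.577, -2.716, 0.0]
ft_force: [-0.2, 0.4, -0.1]
grip_width: 0.598
grip_force: 15.0
```

Run:
```python
from h import *
go((.56,.0,.13),92);print(ctrl.get_state()['joint_positions'].round(2))
```

```text
t 8.9 pos [ 0.5765 -0.0944  0.1338] travel [0.0901 0.0325 0.0038] turn [-1.000e-02 -3.000e-02 -6.229e+01]
[ 0.68  0.32 -0.67  1.73  0.22  1.17  0.47]
```

>>> step_arm(
  commands=[
    {"travel":[0.018,0.006,0.0],"turn":[0,0,-8]},
    {"travel":[0.036,0.013,0],"turn":[0,0,-16]},
    {"travel":[0.054,0.02,0],"turn":[0,0,-24]},
    {"travel":[0.072,0.026,0],"turn":[0,0,-32]},
    {"travel":[0.09,0.0325,0],"turn":[0,0,-40]},
  ],
)

```text
time: 9.4
position: [0.5606, -0.0001, 0.1338]
tool_rot: [-0.553, -3.092, 0.0]
ft_force: [0.1, 0.6, -0.4]
grip_width: 0.596
grip_force: 15.0
```

>>> step_arm(
  commands=[
    {"travel":[0,0,0.015],"turn":[0,0,-8]},
    {"travel":[0,0,0.03],"turn":[0,0,-16]},
    {"travel":[0,0,0.045],"turn":[0,0,-22]},
    {"travel":[0,0,0.06],"turn":[0,0,-22]},
    {"travel":[0,0,0.06],"turn":[0,0,-22]},
  ],
)

```text
time: 9.9
position: [0.5592, -0.001, 0.0719]
tool_rot: [0.034, -3.137, -0.001]
ft_force: [-0.3, 0.1, -0.5]
grip_width: 0.595
grip_force: 15.0
```

Run:
```python
from h import *
go((.56,.0,.034),92);print(ctrl.get_state()['joint_positions'].round(2))
```

```text
t 9.9 pos [ 0.5592 -0.001   0.0719] travel [-0.001   0.0009  0.0379] turn [ 0.05 -0.25 -0.78]
[ 0.68  0.4  -0.86  1.83  0.35  1.07  1.28]
```

>>> step_arm(
  commands=[
    {"travel":[0,0,0.012],"turn":[0,0,0]},
    {"travel":[0,0,0.024],"turn":[0,0,0]},
    {"travel":[0,0,0.032],"turn":[0,0,0]},
    {"travel":[0,0,0.035],"turn":[0,0,0]},
    {"travel":[0,0,0.036],"turn":[0,0,0]},
  ],
)

```text
time: 10.4
position: [0.5609, -0.0007, 0.0381]
tool_rot: [0.037, -3.141, -0.0]
ft_force: [0.0, -0.1, 0.1]
grip_width: 0.596
grip_force: 15.0
```

>>> step_arm(
  commands=[
    {"travel":[0,0,0.0005],"turn":[0,0,0]},
    {"travel":[0,0,0.001],"turn":[0,0,0]},
    {"travel":[0,0,0.001],"turn":[0,0,0]},
  ],
)

```text
time: 10.7
position: [0.5613, -0.0008, 0.0378]
tool_rot: [-0.038, 3.141, -0.0]
ft_force: [-0.5, 0.3, -0.3]
grip_width: 0.592
grip_force: 15.0
```

>>> step_arm(
  commands=[
    {"travel":[0,0,0.001],"turn":[0,0,0]},
    {"travel":[0,0,0.002],"turn":[0,0,0]},
    {"travel":[0,0,0.002],"turn":[0,0,0]},
  ],
)

```text
time: 11.0
position: [0.561, -0.0008, 0.0354]
tool_rot: [0.038, -3.141, 0.0]
ft_force: [0.1, 0.1, -0.4]
grip_width: 0.593
grip_force: 15.0
```

>>> step_arm(
  commands=[
    {"travel":[0,0,0.001],"turn":[0,0,0]},
    {"travel":[0,0,0.001],"turn":[0,0,0]},
  ],
)

```text
time: 11.2
position: [0.5612, -0.0008, 0.035]
tool_rot: [0.038, -3.141, 0.001]
ft_force: [-1.9, -1.1, 4.0]
grip_width: 0.596
grip_force: 15.0
```

>>> step_arm(
  commands=[
    {"travel":[0,0,0],"turn":[0,0,0]},
    {"travel":[0,0,0],"turn":[0,0,0]},
    {"travel":[0,0,-0.02],"turn":[0,0,0]},
    {"travel":[0,0,-0.06],"turn":[0,0,0]},
    {"travel":[0,0,-0.1],"turn":[0,0,0]},
  ],
  gripper=0.85,
)

```text
time: 11.7
position: [0.5603, -0.0007, 0.1348]
tool_rot: [0.038, -3.139, -0.001]
ft_force: [0.7, -1.2, 0.1]
grip_width: 0.839
grip_force: 0.0
```

>>> step_arm(
  commands=[
    {"travel":[0,0,0],"turn":[0,0,8.5]},
    {"travel":[0,0,0],"turn":[0,0,17]},
    {"travel":[0,0,0],"turn":[0,0,25.5]},
    {"travel":[0,0,0],"turn":[0,0,34]},
    {"travel":[0,0,0],"turn":[0,0,42.5]},
  ],
)

```text
time: 12.2
position: [0.561, -0.0008, 0.1343]
tool_rot: [-1.112, -2.938, 0.0]
ft_force: [-0.4, 0.0, -0.5]
grip_width: 0.845
grip_force: 0.0
```

>>> step_arm(
  commands=[
    {"travel":[0,0,0],"turn":[0,0,8.5]},
    {"travel":[0,0,0],"turn":[0,0,17]},
    {"travel":[0,0,0],"turn":[0,0,25.5]},
    {"travel":[0,0,0],"turn":[0,0,34]},
    {"travel":[0,0,0],"turn":[0,0,42.5]},
  ],
)

```text
time: 12.7
position: [0.561, -0.0007, 0.1343]
tool_rot: [-2.101, -2.335, 0.0]
ft_force: [-0.5, -0.5, -0.1]
grip_width: 0.846
grip_force: 0.0
```

>>> step_arm(
  commands=[
    {"travel":[0,0,0],"turn":[0,0,5]},
    {"travel":[0,0,0],"turn":[0,0,5]},
    {"travel":[0,0,0],"turn":[0,0,5]},
  ],
)

```text
time: 13.0
position: [0.561, -0.0007, 0.1344]
tool_rot: [-2.192, -2.251, 0.0]
ft_force: [-0.5, -0.0, 0.7]
grip_width: 0.852
grip_force: 0.0
```

Run:
```python
from h import *
import pickle
go((.56,.0,.13),1.4)
s=ctrl.get_state();im=ctrl.get_image('wrist')[:,:,::-1];pickle.dump(s,open('w4.pkl','wb'));cv2.imwrite('pics/w4.png',im)
print(s['time'],s['position'],proj("wrist",[.561,-.001,.031],s),s['joint_positions'].round(2))
```

```text
t 13.0 pos [ 0.561  -0.0007  0.1344] travel [ 0.0007 -0.001   0.0044] turn [-0.01  0.01  0.11]
13.0 [ 0.56102616 -0.00070149  0.1343769 ] [[321.29291183 200.75378871]] [ 0.53  0.27 -0.65  1.78  0.18  1.15 -0.16]
```

View pics/w4.png

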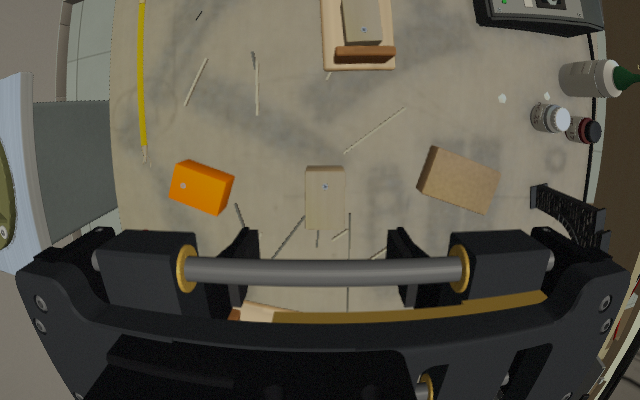

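The block stands alone on the bench at about (325,197), square to the tool. The rack's near bay, at (363,20), holds the stored block.

Run:
```python
from h import *
import pickle
s=pickle.load(open('w4.pkl','rb'))
for z in(.031,0):print(z,proj("wrist",[[.561+dx,-.001+dy,z] for dx in(-.017,.017) for dy in (.026,-.026)],s).round(0).tolist())
im=cv2.imread('pics/w4.png').max(2);print(im[155:235:1,325].tolist());print(im[195,295:360].tolist())
go((.563,-.001,.024),2.0)
```

```text
0.031 [[301.0, 170.0], [301.0, 229.0], [343.0, 171.0], [340.0, 230.0]]
0 [[304.0, 164.0], [303.0, 217.0], [340.0, 165.0], [338.0, 218.0]]
[123, 122, 123, 125, 125, 123, 124, 123, 124, 124, 106, 95, 97, 106, 112, 119, 138, 144, 146, 145, 145, 145, 146, 144, 145, 145, 145, 144, 143, 139, 130, 89, 104, 138, 138, 136, 144, 146, 145, 145, 145, 145, 144, 145, 146, 144, 144, 144, 145, 145, 144, 143, 145, 145, 144, 143, 145, 144, 144, 145, 144, 143, 145, 145, 144, 143, 145, 146, 144, 146, 145, 145, 144, 144, 144, 144, 145, 143, 144, 144]
[134, 134, 134, 137, 135, 137, 138, 137, 138, 129, 124, 142, 145, 143, 143, 143, 144, 145, 145, 145, 143, 144, 142, 143, 144, 144, 144, 145, 144, 145, 145, 143, 144, 142, 142, 143, 143, 144, 143, 143, 144, 146, 144, 146, 144, 144, 144, 142, 142, 143, 145, 144, 146, 143, 143, 144, 145, 146, 144, 145, 144, 142, 141, 142, 141]
t 13.05 pos [ 0.561  -0.0007  0.1344] travel [-0.0003  0.002   0.1104] turn [-0.01  0.   -0.51]
```

>>> step_arm(
  commands=[
    {"travel":[0,0.0025,0.03],"turn":[0,0,-0.5]},
    {"travel":[0,0.0025,0.06],"turn":[0,0,-0.5]},
    {"travel":[0,0.0025,0.09],"turn":[0,0,-0.5]},
    {"travel":[0,0.0025,0.105],"turn":[0,0,-0.5]},
    {"travel":[0,0.0025,0.11],"turn":[0,0,-0.5]},
  ],
)

```text
time: 13.55
position: [0.5624, -0.0007, 0.0229]
tool_rot: [-2.182, -2.256, 0.003]
ft_force: [-0.3, 0.7, 1.0]
grip_width: 0.851
grip_force: 0.0
```

>>> step_arm(
  commands=[
    {"travel":[0,0,0],"turn":[0,0,0]},
    {"travel":[0,0,0],"turn":[0,0,0]},
    {"travel":[0,0,0],"turn":[0,0,0]},
    {"travel":[0,0,0],"turn":[0,0,0]},
    {"travel":[0,0,0],"turn":[0,0,0]},
  ],
  gripper=0.0,
  force=15,
)

```text
time: 14.05
position: [0.564, -0.0008, 0.0252]
tool_rot: [2.184, 2.257, 0.001]
ft_force: [0.0, -0.4, -0.0]
grip_width: 0.481
grip_force: 0.0
```

>>> step_arm(
  commands=[
    {"travel":[0,0,0],"turn":[0,0,0]},
    {"travel":[0,0,0],"turn":[0,0,0]},
    {"travel":[0,0,0],"turn":[0,0,0]},
  ],
)

```text
time: 14.35
position: [0.5638, -0.0008, 0.0248]
tool_rot: [2.185, 2.257, -0.0]
ft_force: [-1.4, -0.1, 3.9]
grip_width: 0.388
grip_force: 15.0
```

>>> step_arm(
  commands=[
    {"travel":[0,0,-0.02],"turn":[0,0,0]},
    {"travel":[0,0,-0.06],"turn":[0,0,0]},
    {"travel":[0.03,0,-0.1],"turn":[0,0,-1.2]},
    {"travel":[0.07,0.005,-0.12],"turn":[0,0,-2.4]},
    {"travel":[0.11,0.01,-0.14],"turn":[0,0,-3.5]},
  ],
)

```text
time: 14.85
position: [0.5704, 0.1102, 0.1661]
tool_rot: [2.115, 2.321, 0.001]
ft_force: [0.8, 0.6, -0.4]
grip_width: 0.389
grip_force: 15.0
```

>>> step_arm(
  commands=[
    {"travel":[0,0,0],"turn":[0,0,0]},
    {"travel":[0,0,0],"turn":[0,0,0]},
    {"travel":[0,0,0],"turn":[0,0,0]},
  ],
)

```text
time: 15.15
position: [0.5696, 0.108, 0.1635]
tool_rot: [-2.116, -2.321, 0.003]
ft_force: [-0.2, -0.0, -0.5]
grip_width: 0.386
grip_force: 15.0
```

Run:
```python
from h import *
import pickle
s=ctrl.get_state();im=ctrl.get_image('wrist')[:,:,::-1];pickle.dump(s,open('w5.pkl','wb'));cv2.imwrite('pics/w5full.png',im)
go((.58,.12,.16),5.5)
cv2.imwrite('pics/w5.png',cv2.resize(im[60:260,200:460],None,fx=3,fy=3,interpolation=cv2.INTER_CUBIC))
```

```text
t 15.2 pos [0.5696 0.1076 0.1634] travel [0.0114 0.0115 0.0033] turn [-0.11  0.06 -0.26]
```

View pics/w5.png

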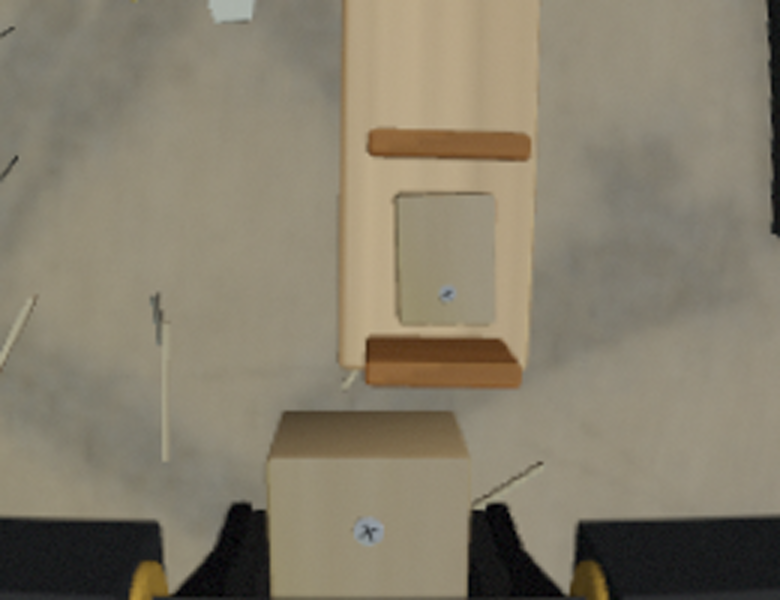

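The view shows the rack's middle partition with its top centre at crop (450,145) and the near end partition's top at (444,375). The stored block lies between them. The held block's upper edge is at crop row 458, columns 268 to 468.

Run:
```python
from h import *
import pickle;s=pickle.load(open('w5.pkl','rb'));print(s['position'])
q=lambda L:np.array(L)/3+[200,60]
M=cast("wrist",q([(370,142),(530,147)]),.052,s);E=cast("wrist",q([(367,375),(522,375)]),.052,s)
print(M,E,np.linalg.norm(M.mean(0)-E.mean(0)),np.linalg.norm(M[1]-M[0]))
for d in(M[1]-M[0],E[1]-E[0]):print(np.degrees(np.arctan2(d[1],d[0])))
d=M.mean(0)-E.mean(0);a1=np.degrees(np.arctan2(-d[0],d[1]));print("yaw from y axis",a1)
B=cast("wrist",q([(268,458),(468,458)]),s['position'][2]+.006,s);print("blk edge in tool",[totool(b-s['position'],s).round(4) for b in B])
for a in(4.5,5.5):
    r=np.radians(a);v=np.array([-np.sin(r),np.cos(r)]);print(a,M.mean(0)[:2]+.033*v)
```

```text
[0.5696199  0.10798161 0.16349567]
[[0.56408699 0.18526159 0.052     ]
 [0.60847578 0.18862322 0.052     ]] [[0.56920995 0.11927542 0.052     ]
 [0.61388498 0.12342968 0.052     ]] 0.06580091588234149 0.044515901541257834
4.33083016333758
5.3125716321843015
yaw from y axis 4.590318526472569
blk edge in tool [array([ 0.0254, -0.0151, -0.006 ]), array([ 0.0253,  0.0172, -0.0061])]
4.5 [0.58369223 0.21984067]
5.5 [0.58311847 0.21979048]
```

Run:
```python
from h import *
go((.5835,.2202,.115),4.8)
```

```text
t 15.2 pos [0.5696 0.1076 0.1634] travel [0.1109 0.0242 0.0482] turn [-0.11  0.06  0.44]
```

>>> step_arm(
  commands=[
    {"travel":[0.035,0.008,0],"turn":[0,0,0.4]},
    {"travel":[0.075,0.016,0],"turn":[0,0,0.4]},
    {"travel":[0.111,0.024,0.01],"turn":[0,0,0.4]},
    {"travel":[0.111,0.024,0.035],"turn":[0,0,0.4]},
    {"travel":[0.111,0.024,0.048],"turn":[0,0,0.4]},
  ],
)

```text
time: 15.7
position: [0.5823, 0.2215, 0.1136]
tool_rot: [-2.121, -2.315, 0.006]
ft_force: [0.4, -0.8, -0.6]
grip_width: 0.39
grip_force: 15.0
```

>>> step_arm(
  commands=[
    {"travel":[0,0,0],"turn":[0,0,0]},
    {"travel":[0,0,0],"turn":[0,0,0]},
    {"travel":[0,0,0],"turn":[0,0,0]},
  ],
)

```text
time: 16.0
position: [0.5845, 0.2212, 0.1175]
tool_rot: [2.125, 2.312, 0.002]
ft_force: [-0.3, -1.1, -0.6]
grip_width: 0.391
grip_force: 15.0
```

Run:
```python
from h import *
import pickle
s=ctrl.get_state();im=ctrl.get_image('wrist')[:,:,::-1];pickle.dump(s,open('w6.pkl','wb'));cv2.imwrite('pics/w6full.png',im)
go((.5835,.2202,.115),4.8)
cv2.imwrite('pics/w6.png',cv2.resize(im[100:290,220:430],None,fx=3.15,fy=3.15,interpolation=cv2.INTER_CUBIC))
```

```text
t 16.05 pos [0.5845 0.2215 0.1177] travel [-0.0012 -0.0011  0.0027] turn [0.11 0.01 0.07]
```

View pics/w6.png

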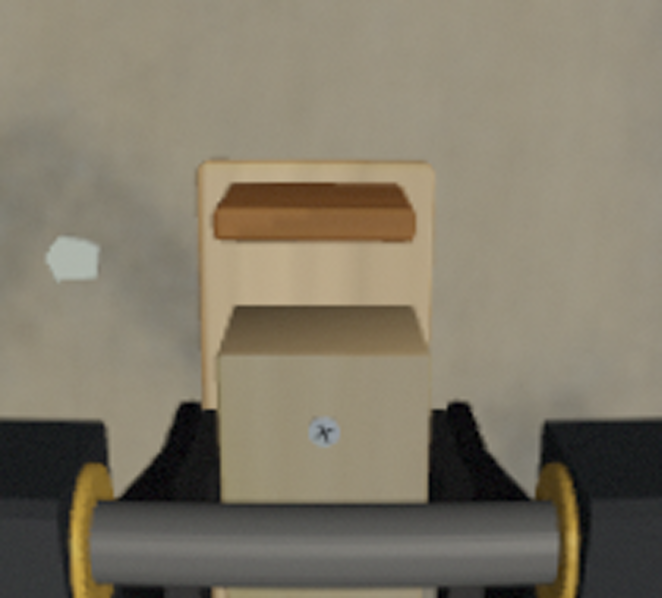

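The end partition's inner top edge is at crop row 240, columns 215 to 415. The held block's lower +y edge is at row 307, and its top edge at row 354, columns 219 to 429.

Run:
```python
from h import *
import pickle;s=pickle.load(open('w6.pkl','rb'));z=s['position'][2];print(s['position'])
q=lambda L:np.array(L)/3.15+[220,100]
t=lambda uv,z:[totool(b-s['position'],s).round(4).tolist()[:2] for b in cast("wrist",q(uv),z,s)]
print("part inner",t([(215,240),(415,241)],.052))
print("part outer",t([(215,208),(415,208)],.052))
print("blk bottom",t([(234,307),(415,307)],z-.025),"blk top",t([(219,353),(429,354)],z+.006))
print("base",t([(199,165),(434,165)],.01))
```

```text
[0.58450048 0.22115175 0.11751473]
part inner [[0.0287, -0.0232], [0.0284, 0.0216]]
part outer [[0.036, -0.023], [0.0359, 0.0215]]
blk bottom [[0.0244, -0.0154], [0.0243, 0.018]] blk top [[0.0257, -0.015], [0.0254, 0.0173]]
base [[0.0405, -0.0317], [0.0403, 0.0304]]
```

>>> step_arm(
  commands=[
    {"travel":[0.0003,-0.0015,0.015],"turn":[0,0,0]},
    {"travel":[0.0003,-0.0015,0.03],"turn":[0,0,0]},
    {"travel":[0.0003,-0.0015,0.045],"turn":[0,0,0]},
    {"travel":[0.0003,-0.0015,0.06],"turn":[0,0,0]},
    {"travel":[0.0003,-0.0015,0.07],"turn":[0,0,0]},
  ],
)

```text
time: 16.55
position: [0.5809, 0.2221, 0.0441]
tool_rot: [-2.122, -2.315, 0.004]
ft_force: [0.2, -1.2, -0.6]
grip_width: 0.386
grip_force: 15.0
```

>>> step_arm(
  commands=[
    {"travel":[0,0,0.005],"turn":[0,0,0]},
    {"travel":[0,0,0.008],"turn":[0,0,0]},
    {"travel":[0,0,0.01],"turn":[0,0,0]},
    {"travel":[0,0,0.01],"turn":[0,0,0]},
  ],
)

```text
time: 16.95
position: [0.5822, 0.2226, 0.0367]
tool_rot: [2.123, 2.316, 0.001]
ft_force: [-0.3, 0.2, 0.6]
grip_width: 0.391
grip_force: 15.0
```

>>> step_arm(
  commands=[
    {"travel":[-0.0005,0,0.0005],"turn":[0,0,0]},
    {"travel":[-0.0005,0,0.001],"turn":[0,0,0]},
    {"travel":[-0.0005,0,0.001],"turn":[0,0,0]},
  ],
)

```text
time: 17.25
position: [0.5821, 0.2219, 0.0357]
tool_rot: [2.123, 2.315, 0.0]
ft_force: [-0.2, 0.4, 0.1]
grip_width: 0.389
grip_force: 15.0
```

>>> step_arm(
  commands=[
    {"travel":[0,0,0.0005],"turn":[0,0,0]},
    {"travel":[0,0,0.001],"turn":[0,0,0]},
    {"travel":[0,0,0.001],"turn":[0,0,0]},
  ],
)

```text
time: 17.55
position: [0.5821, 0.222, 0.0348]
tool_rot: [2.123, 2.315, -0.0]
ft_force: [-0.5, -0.5, 2.6]
grip_width: 0.391
grip_force: 15.0
```

>>> step_arm(
  commands=[
    {"travel":[0,0,0.0005],"turn":[0,0,0]},
    {"travel":[0,0,0.0005],"turn":[0,0,0]},
  ],
)

```text
time: 17.75
position: [0.5821, 0.222, 0.0348]
tool_rot: [2.123, 2.315, -0.0]
ft_force: [-1.7, -1.9, 6.6]
grip_width: 0.386
grip_force: 15.0
```

>>> step_arm(
  commands=[
    {"travel":[0,0,0],"turn":[0,0,0]},
    {"travel":[0,0,0],"turn":[0,0,0]},
    {"travel":[0,0,0],"turn":[0,0,0]},
    {"travel":[0,0,0],"turn":[0,0,0]},
  ],
  gripper=0.65,
)

```text
time: 18.15
position: [0.5819, 0.2219, 0.0337]
tool_rot: [-2.123, -2.316, 0.0]
ft_force: [-0.3, 0.5, 0.7]
grip_width: 0.621
grip_force: 0.0
```

>>> step_arm(
  commands=[
    {"travel":[0,0,-0.02],"turn":[0,0,0]},
    {"travel":[0,0,-0.06],"turn":[0,0,0]},
    {"travel":[0,0,-0.1],"turn":[0,0,0]},
    {"travel":[-0.03,0,-0.12],"turn":[0,0,0]},
    {"travel":[-0.07,0,-0.14],"turn":[0,0,0]},
  ],
)

```text
time: 18.65
position: [0.5878, 0.1549, 0.1759]
tool_rot: [2.116, 2.322, 0.004]
ft_force: [0.9, -0.8, -1.0]
grip_width: 0.649
grip_force: 0.0
```

>>> step_arm(
  commands=[
    {"travel":[0,0,0],"turn":[0,0,0]},
    {"travel":[0,0,0],"turn":[0,0,0]},
    {"travel":[0,0,0],"turn":[0,0,0]},
  ],
)

```text
time: 18.95
position: [0.5874, 0.1533, 0.1735]
tool_rot: [-2.121, -2.316, 0.0]
ft_force: [0.5, 0.2, -0.2]
grip_width: 0.646
grip_force: 0.0
```

Run:
```python
from h import *
im=ctrl.get_image('wrist')[:,:,::-1];sc=ctrl.get_image('scene')[:,:,::-1]
o=np.zeros((600,800,3),np.uint8);o[:400,:520]=cv2.resize(im[60:260,200:460],None,fx=2,fy=2)
c=cv2.resize(sc[160:300,220:420],None,fx=1.4,fy=1.4);o[400:596,:280]=c
o[400:595,300:600]=cv2.resize(sc[160:225,310:410],None,fx=3,fy=3)
cv2.imwrite('pics/w7.png',o)
```

```text
(no output)
```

View pics/w7.png

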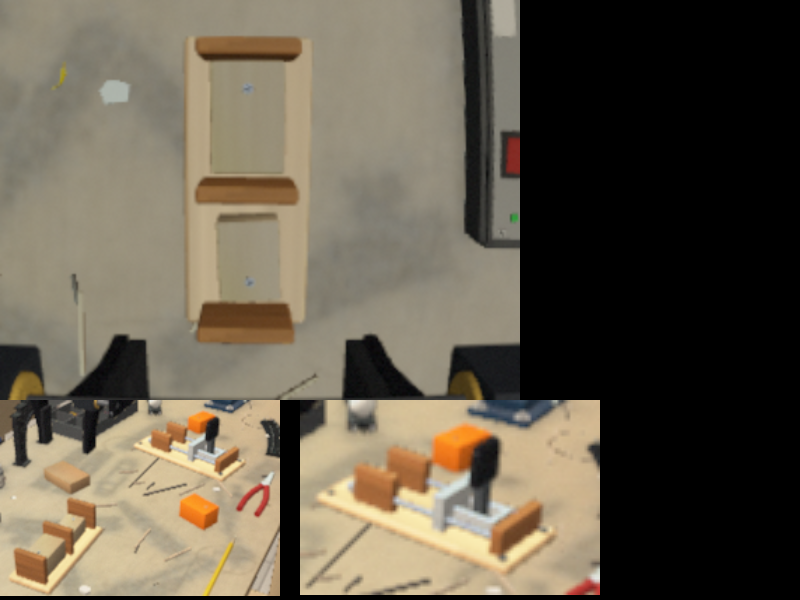

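The block sits square in the far bay at (247,115), clear of both partitions. The stored block and sanding block look undisturbed, the jaw is held open, and the gripper is clear.

```bash
python3 -c "
from bench import ctrl
print(ctrl.close_job())"
```

```text
the job is handed in; nothing more can be done
None
```

The job is handed in after about 19 s: the jaw is latched open and the block sits flat and square in the empty bay. It was set down once on the free bench to change grip, and the stored block and sanding block were left untouched.

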